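# Lock the shelf stand's sliding leg at its length mark while holding it

### The arm

A 6-joint arm with a two-finger parallel gripper is mounted at the origin on a cart in front of the work surface, level with it; the furniture and walls round the work are solid. World frame = base frame: x ahead of the robot, y to its left, z up, the work surface at z = 0. Lengths are in mm, angles in rad, forces in N, time in s.
With the tool pointing down it reaches from about 400 to 825 mm from the base axis. Payload 7 kg.
Tool frame: the origin (TCP) lies at the very end of the fingers, on their centre line; the grasp point (between the pads) lies 19 mm behind it; z points along the fingers, y is the line along which they close (so a half turn about z gives the same grasp; the last joint's range is limited). The gripper opens to 88 mm and grips with 3 to 60 N. Pads are 19 mm wide; open, the fingers measure 130 mm over their backs; the gripper's body (78 mm by 193 mm) begins 47 mm behind the grasp point.
Start: joints at [1.55, 0.359, 0.012, 0, -1.224, -0.288], TCP at [205.152, 643.046, 226.561] pointing down, gripper open.
Joint ranges: [-3.07, 3.07], [-1.43, 2.12], [-1.02, 1.25], [-3.03, 1.67], [-3.05, -0], [-3.03, 3.03]. Speed limits (rad/s): [2.39, 2.39, 3.01, 3.14, 3.14, 3.14].

### API

Orientations are given as a unit quaternion [x, y, z, w].
In Python, from plant import bot gives the robot as it stands. Calls block until the motion is done:
- bot.move_ptp(position, orientation): joint-space move of the TCP to a pose.
- bot.line_to(position, velocity=150, ori=None): straight line of the TCP; ori=None keeps the orientation; velocity is the mean speed in mm/s.
- bot.move_joints(angles): joint-space move.
- bot.move_gripper(opening, force=None): finger opening in mm; force is the grip in N (None keeps the last); returns when the fingers have stopped.
- bot.pause(seconds).
- bot.solve_ik(position, orientation): joint angles nearest the present ones, or None.
- bot.read_state(): the state.
- bot.camera(name): name is "scene" or "top" or "wrist"; returns the picture (400x640x3 uint8, red, green, blue); there is no depth.
- bot.get_calibration(name): a dict with "fx", "fy", "cx", "cy" (pixels), "view" (4x4, takes a point from world to camera coordinates); the wrist camera has in their place "T_tool_cam" (4x4, takes a point from camera to tool coordinates, whose origin is the TCP and whose axes are the flange's). Camera axes: x right, y up, looking along -z (the intrinsics and any distortion apply to the point x, -y, -z); pixel columns grow to the right and rows downward; lengths in mm; the calibration is good to about 2 mm. The wrist camera is an equidistant fisheye: a pixel r from the principal point sees the ray r / f radians off the axis. A picture is of the moment at which its call begins: read the wrist's pose just before it. get_calibration takes no time and is no camera call.
A pose or a line that the arm cannot do raises bot.Unreachable and nothing moves.
- bot.close_job(): hands the job in; it is judged then, once.
The state is a dict: "t": time; "joint_pos": joint angles; "qvel": joint speeds; "tau": joint torques, N m; "tcp_pos": TCP position; "eef_rot": TCP orientation; "contact_force": force on the tool from outside, world axes, zero at the start; "moment": the same for the moment, N m; "width": finger opening in mm; "finger_force": force on a finger pad.
Only numpy, scipy, OpenCV 4.12 (cv2) and the standard library are available. Lean on these libraries where they do the work, as an engineer would, in place of code of your own. Each camera call takes 0.05 s, during which the arm holds its last target. There are 200 camera calls.

### The job

The extending shelf stand on the counter is to carry a long baking tray. Swing its red cam lever out to about 30 degrees so that the cam lets go, pull the sliding leg out by its crossbar until the blue band on the bar has just come clear of the sleeve, and with your fingers still holding the leg there (the cam drags the leg back in as it bites) squeeze the lever fully home against the bar. Finish while still holding: the lever and the bar stay gripped together between your fingers, the leg at its mark, and the other things stay where they stood.

Things in the scene. Friction and masses are not known exactly. Their poses are not given: they have to be found in the camera images.
- stand: extending shelf stand, fixed to the counter: pale wooden board 172 x 190 mm, top 128 mm above the counter, on dark steel hoops, a dark sleeve 32 mm wide under the middle of its front edge. Origin on the counter under the sleeve's front; x points along the bar into the sleeve, away from the sliding leg, y to the lever's side, z up. The board reaches from x = 1 to x = 173 mm
- leg: sliding leg. Origin on the crossbar's inner face (toward the sleeve), in its middle, at the bar's centre height, 104 mm above the counter; axes as the stand's. Steel bar 16 mm wide, 16 mm high, from x = -20 to +168 mm. Slides outward to -x with about 1.5 N of friction; locked while the lever is closed. It needs 25 to 45 mm of pull to the mark and can go 25 mm farther
- crossbar (a point): middle of the upper inner edge of the dark crossbar under the bar's outer end, 90 mm above the counter: crossbar 170 mm long (y), 14 mm thick (x = -14 to 0), 28 mm high, with an upright 14 mm thick (rubber ends 19 mm) at y = +-82 mm from the counter up to 128 mm. Fingers put down beside the bar behind the inner face, 5 to 20 mm below its upper edge, can pull it out
- length_mark (a point): inner edge of the blue band (4 mm wide) on top of the bar, 90 mm from the crossbar's inner face; at the length mark this edge lies level with sleeve_mouth
- sleeve_mouth (a point): middle of the sleeve's front edge, at the height of the bar's top, where the bar comes out, at x = -2.5 mm of the stand; axes as the stand's. At first the mark lies 25 to 45 mm inside (+x)
- lever (a joint): angle of the red cam lever, rad: 0 = closed, along the bar, pointing to the stand's -x; grows as its free end swings out to +y, up to 1.2. It stays where it is left. The cam bites below about 0.36; 30 degrees = 0.52, where the white line on the lever points at the white dot on the fork. Closing past the bite takes about 5 N near its end, opening about as much
- lever_arm: arm of the red cam lever, turns with it; origin on the pivot at the bar's centre height, arm along its own -x: 10 mm thick (y = -10 to 0), 14 mm high (97 to 111 mm above the counter), end at x = -77 mm. Closed, it lies beside the bar with a 4 mm gap; bar and lever together are then 30 mm wide (y = -8 to +22 mm of the stand). It passes 7 mm above the crossbar
- lever_pin (a point): grip point on the lever's upright round pin, 10 mm thick with a 12 mm ball on top, at x = -70, y = -5 mm of the arm, rising from the arm to 144 mm above the counter; the point is on its axis, 127 mm above the counter, 15 mm above the bar's top. The pin can be pinched from above or pushed
- lever_pivot (a point): pivot of the lever, fixed to the stand at x = -16, y = +22 mm, 104 mm above the counter, in a steel fork that reaches to x = -30 and y = +35 mm, top 116 mm above the counter
- spice_jar: bystander: spice jar with red lid, 46 mm wide, 96 mm tall, standing on the far part of the board
- tin: bystander: turquoise tin, 58 mm wide, 72 mm tall, standing on the far part of the board
- mug: bystander: black and white mug, 80 mm wide, 94 mm tall, right of the stand
- lemon: bystander: lemon, 76 mm long, right of the stand
- cake_pan: bystander: dark cake tin, 140 mm wide, 50 mm tall, left of the stand
- screwdriver: bystander: screwdriver with amber handle, 198 mm long, lying left of the stand

How it is judged:
By the outcome, as a careful person would: the job done as asked, in the order asked, and still so for the second after the job is handed in, while the arm keeps its last pose, push and grip.
It also fails if it takes over 56 s, if anything falls off the work surface, if the arm or the gripper's body presses on something with over 40 N, if the wrist force passes 120 N, or if a joint passes its speed limit or range.

## Working session

There is one attempt and no reset: what is moved stays moved. The work goes in short steps, each a Python script; the robot and the scene stay as the last script left them, time stands still between calls to the robot, and variables do not carry over. Pictures are saved under pics/ and viewed, at most 10 in all, crops included, and the job is handed in when it is done.

```bash
ls; mkdir -p pics
python3 - <<'E'
from plant import bot
import cv2
for n in ("scene","top"):
    im=bot.camera(n); cv2.imwrite(f"pics/{n}0.png",im[:,:,::-1]); c=bot.get_calibration(n); print(n,{k:(v.tolist() if hasattr(v,'tolist') else v) for k,v in c.items()})
print(bot.get_calibration("wrist")); print(bot.read_state())
E
```

```text
pics
scene {'fx': 413.6480598884855, 'fy': 413.6480598884855, 'cx': 320.80751006650286, 'cy': 195.09817848161782, 'view': [[0.8830571405386775, -0.4692053719801861, 0.0075103560893910555, -469.82549844734007], [0.3518716194015793, 0.6726512061199919, 0.6509429455528575, -296.46207159256414], [-0.31047777698792606, -0.5721771349942739, 0.7590895047268011, -1132.0411603467228], [0.0, 0.0, 0.0, 1.0]]}
top {'fx': 462.58600113883216, 'fy': 462.58600113883216, 'cx': 319.3699601217613, 'cy': 202.25092161846067, 'view': [[-0.018607450814485837, -0.9997847728490825, -0.009174462016666959, 55.19300304578888], [0.9888521498106865, -0.019758274039983422, 0.14758399785120654, -583.3471363031708], [-0.14773350530252274, -0.006326024507516102, 0.9890069730921819, -1237.2529887132164], [0.0, 0.0, 0.0, 1.0]]}
{'fx': 309.70691628693146, 'fy': 309.70691628693146, 'cx': 323.46376273582297, 'cy': 203.39376022803643, 'T_tool_cam': array([[-4.91143561e-04,  9.65796129e-01,  2.59302134e-01,
         7.07129762e+01],
       [ 9.99999859e-01,  5.26859862e-04, -6.82436470e-05,
         1.48237067e+00],
       
[... 152 characters left out ...]
0000e+00]])}
{'t': 0.1, 'joint_pos': array([ 1.55007578e+00,  3.59342402e-01,  1.11460083e-02, -2.85521055e-04,
       -1.22412244e+00, -2.88052941e-01]), 'qvel': array([-0.00200544, -0.00220721,  0.00279986,  0.00128738, -0.00044404,
       -0.001683  ]), 'tau': array([-1.65740348e-03, -5.84159732e+01,  2.93751222e+01,  7.01563239e+00,
        1.02114220e-02, -6.17714272e-05]), 'tcp_pos': array([205.05723363, 642.63218358, 225.70103864]), 'eef_rot': array([ 9.88098248e-01, -1.53822153e-01, -3.15822530e-05,  7.72349821e-04]), 'contact_force': array([-1.35149032, -0.4964531 ,  0.23827746]), 'moment': array([0.01911809, 0.03443383, 0.02640932]), 'finger_force': 0.0, 'width': 87.65457578172538}
```

View pics/top0.png

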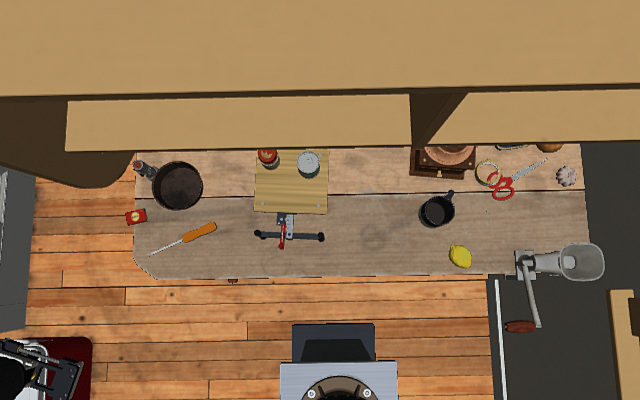

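View pics/scene0.png

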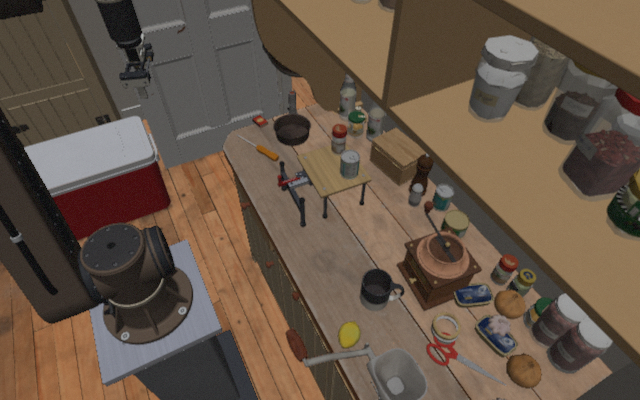

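The top view shows the stand's board at about (255–328, 150–213), the crossbar from about (257,234) to (321,237), and the red lever near (283,230). Next I'll get the rough pose and set up helpers.

```bash
cat > h.py <<'E'
from plant import bot
import numpy as np, cv2
from scipy.spatial.transform import Rotation as R
def ray(name,uv,T=None):
    c=bot.get_calibration(name); u=(uv[0]-c["cx"])/c["fx"]; v=(uv[1]-c["cy"])/c["fy"]
    if name=="wrist":
        r=np.hypot(u,v); s=np.sin(r)/r if r>1e-9 else 1.
        d=np.array([u*s,-v*s,-np.cos(r)]); M=T@np.array(c["T_tool_cam"])
    else:
        d=np.array([u,-v,-1.]); M=np.linalg.inv(np.array(c["view"]))
    return M[:3,3],M[:3,:3]@d
def hit(name,uv,z,T=None):
    o,d=ray(name,uv,T); return o+d*(z-o[2])/d[2]
def proj(p,T):
    c=bot.get_calibration("wrist"); M=np.linalg.inv(T@np.array(c["T_tool_cam"]))
    q=M[:3,:3]@p+M[:3,3]; x,y,z=q[0],-q[1],-q[2]; s=np.hypot(x,y); r=np.arctan2(s,z)
    return np.array([c["cx"]+c["fx"]*r*x/s,c["cy"]+c["fy"]*r*y/s])
def pose(s):
    T=np.eye(4);T[:3,:3]=R.from_quat(s["eef_rot"]).as_matrix();T[:3,3]=s["tcp_pos"];return T
def down(yaw): # tool z down, tool x at world angle yaw
    c,s=np.cos(yaw),np.sin(yaw)
    return R.from_matrix(np.array([[c,s,0],[s,-c,0],[0,0,-1]])).as_quat()
def snap(fn):
    s=bot.read_state(); im=bot.camera("wrist")[:,:,::-1]; cv2.imwrite(fn,im); np.save(fn[:-4]+".npy",pose(s)); return pose(s),im
E
python3 - <<'E'
from h import *
for n,uv,z in [("upL",(257,234),128),("upR",(321,237),128),("boardFL",(255,213),128),("boardFR",(328,213),128),("boardBL",(256,151),128),("pin",(282,222),144),("tip",(282,247),111)]:
    print(n,hit("top",uv,z).round())
print(R.from_quat(bot.read_state()["eef_rot"]).as_matrix().round(2))
im=cv2.imread("pics/top0.png")[140:290,200:360]; cv2.imwrite("pics/topc.png",cv2.resize(im,None,fx=4.5,fy=4,interpolation=cv2.INTER_CUBIC))
for yaw in (0,np.pi/2,-np.pi/2,np.pi):
  for p in ([480,90,330],[560,90,330],[480,90,150]): 
    q=bot.solve_ik(p,down(yaw)); print(yaw,p,None if q is None else np.round(q,2))
E
```

```text
upL [493. 205. 128.]
upR [482.  41. 128.]
boardFL [547. 210. 128.]
boardFR [543.  22. 128.]
boardBL [711. 208. 128.]
pin [521. 139. 144.]
tip [459. 142. 111.]
[[ 0.95 -0.3  -0.  ]
 [-0.3  -0.95 -0.  ]
 [ 0.    0.   -1.  ]]
0 [480, 90, 330] [ 0.59 -0.01 -0.21  0.   -1.37  0.98]
0 [560, 90, 330] [ 0.5   0.13 -0.06  0.   -1.38  1.07]
0 [480, 90, 150] [ 0.59  0.12 -0.5   0.   -0.95  0.98]
1.5707963267948966 [480, 90, 330] [ 0.59 -0.01 -0.21  0.   -1.37  2.55]
1.5707963267948966 [560, 90, 330] [ 0.5   0.13 -0.06  0.   -1.38  2.64]
1.5707963267948966 [480, 90, 150] [ 0.59  0.12 -0.5   0.   -0.95  2.55]
-1.5707963267948966 [480, 90, 330] [ 0.59 -0.01 -0.21  0.   -1.37 -0.59]
-1.5707963267948966 [560, 90, 330] [ 0.5   0.13 -0.06  0.   -1.38 -0.5 ]
-1.5707963267948966 [480, 90, 150] [ 0.59  0.12 -0.5   0.   -0.95 -0.59]
3.141592653589793 [480, 90, 330] [ 0.59 -0.01 -0.21  0.   -1.37 -2.16]
3.141592653589793 [560, 90, 330] [ 0.5   0.13 -0.06  0.   -1.38 -2.08]
3.141592653589793 [480, 90, 150] [ 0.59  0.12 -0.5   0.   -0.95 -2.16]
```

View pics/topc.png

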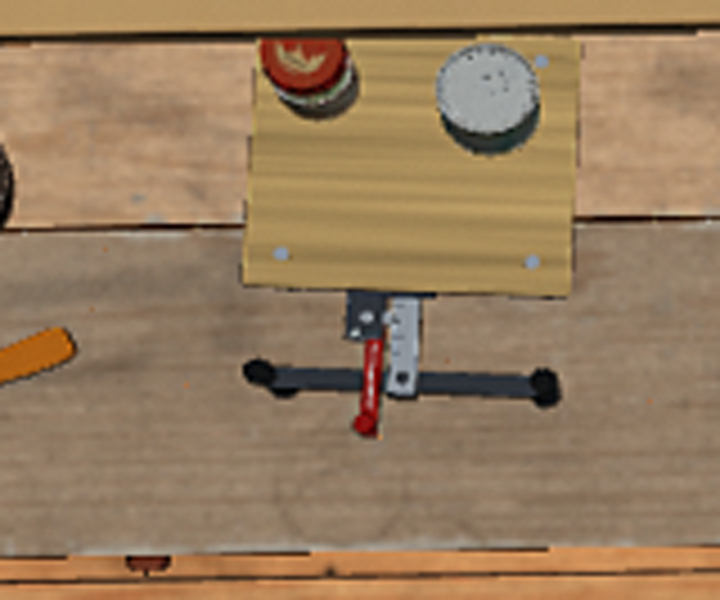

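The crop shows the bar at crop x≈403 with its lever slightly left of it, ball at (366,424), crossbar from (260,375) to (545,388) and the white fork marks near (367,317). The stand is nearly aligned with world x. Next is a look from above with the wrist camera.

Run:
```python
from h import *
s=bot.read_state()
bot.line_to(s["tcp_pos"]+[0,0,90],velocity=200)
bot.move_ptp([480,120,240],down(-0.04))
bot.pause(.2)
T,im=snap("pics/w1.png"); print(T.round(3),bot.read_state()["t"])
cv2.imwrite("pics/w1c.png",cv2.resize(im,None,fx=1.25,fy=1.25,interpolation=cv2.INTER_CUBIC))
```

```text
[[ 9.99000e-01 -3.90000e-02 -0.00000e+00  4.80038e+02]
 [-3.90000e-02 -9.99000e-01 -0.00000e+00  1.20527e+02]
 [-0.00000e+00  0.00000e+00 -1.00000e+00  2.39945e+02]
 [ 0.00000e+00  0.00000e+00  0.00000e+00  1.00000e+00]] 3.075
```

View pics/w1c.png

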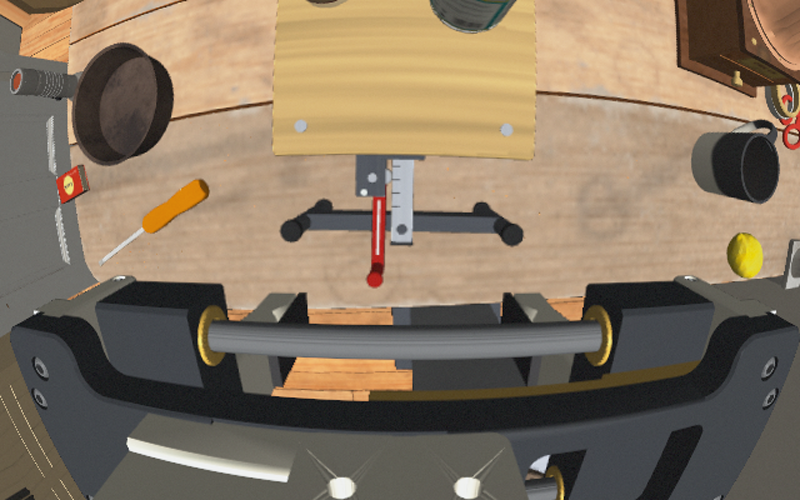

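The wrist view (scale 1.25) shows the board front edge from (275,157) to (532,158), the bar at (402,160–243), the fork at (372,177), the lever ball at (375,279), and the uprights at (291,231) and (511,234). I'll zoom in for accurate pixels.

Run:
```python
import cv2
im=cv2.imread("pics/w1.png")[115:235,215:427]
cv2.imwrite("pics/w1z.png",cv2.resize(im,(795,450),interpolation=cv2.INTER_CUBIC)) # 3.75x
```

```text
(no output)
```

View pics/w1z.png

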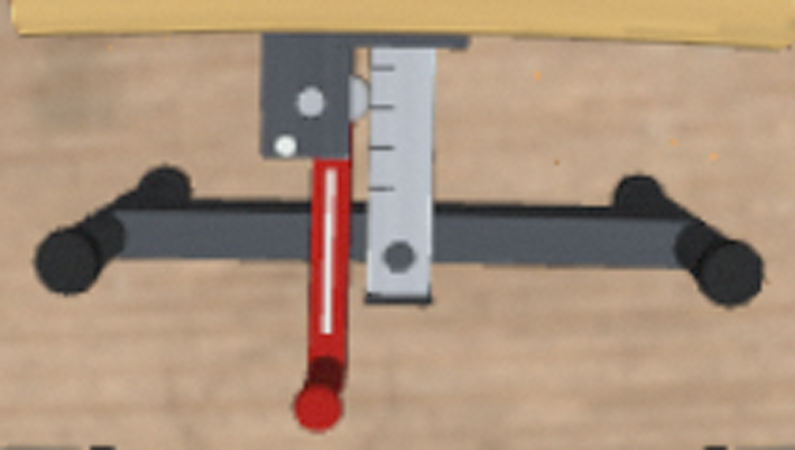

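Run:
```python
from h import *
T=np.load("pics/w1.npy")
P=lambda x,y,z: hit("wrist",(215+x/3.75,115+y/3.75),z,T)
pts=dict(upL=(68,260,128),upR=(731,272,128),boardL=(18,33,128),boardR=(790,46,128),barLt=(371,60,112),barLb=(367,288,112),barRt=(435,60,112),barRb=(431,291,112),barEnd=(399,291,112),mouth=(403,48,112),xbarL=(190,201,90),xbarR=(600,208,90),pivot=(311,102,116),ball=(318,407,140))
W={k:P(*v) for k,v in pts.items()}
for k,v in W.items(): print(k,v.round(1))
d=lambda a,b:np.linalg.norm(W[a]-W[b])
yaw=lambda a,b:np.degrees(np.arctan2(*(W[b]-W[a])[[0,1]]))
print("up dist 164",d("upL","upR"),"board 190",d("boardL","boardR"))
for a,b in (("upR","upL"),("boardR","boardL"),("xbarR","xbarL")):print(a,-yaw(a,b))
for a,b in (("barLb","barLt"),("barRb","barRt")):v=W[b]-W[a];print(a,np.degrees(np.arctan2(v[1],v[0])))
```

```text
upL [499.1 200.7 128. ]
upR [489.6  39.2 128. ]
boardL [555.1 208.6 128. ]
boardR [544.6  24.7 128. ]
barLt [542.4 125.  112. ]
barLb [485.2 128.6 112. ]
barRt [541.7 109.4 112. ]
barRb [483.8 112.5 112. ]
barEnd [484.1 120.6 112. ]
mouth [545.  117.1 112. ]
xbarL [506.4 176.4  90. ]
xbarR [500.   65.7  90. ]
pivot [533.  139.9 116. ]
ball [463.4 140.3 140. ]
up dist 164 161.74983702107292 board 190 184.19235914820868
upR -3.356196088051427
boardR -3.2754776188616725
xbarR -3.3157352010891654
barLb -3.590546263156054
barRb -3.0351400221760683
```

The measured pose agrees with the given sizes:

- Yaw is about -3.3°.
- The mouth is near (545.5, 117).
- The pivot is within 1 mm of its expected spot.
- The pin is where a closed lever should put it.

Next I pinch the pin and swing the lever out to 0.52.

```bash
cat >> h.py <<'E'
YAW=np.radians(-3.32); U=np.array([np.cos(YAW),np.sin(YAW)]); V=np.array([-U[1],U[0]]); O=np.array([548.,117.])
def W(x,y,z): return np.r_[O+x*U+y*V,z]
def S(p): d=np.asarray(p)[:2]-O; return np.array([d@U,d@V])
def pin(t): c,s=np.cos(t),np.sin(t); return -16-70*c-5*s, 22+70*s-5*c
E
python3 - <<'E'
from h import *
q=down(YAW); st=lambda m:(lambda s:print(m,round(s["t"],2),S(s["tcp_pos"]).round(1),round(s["tcp_pos"][2],1),"w",round(s["width"],1),"ff",round(float(s["finger_force"]),1),np.round(s["contact_force"],1)))(bot.read_state())
bot.move_gripper(36,force=30)
bot.move_ptp(W(*pin(0.01),175),q)
bot.line_to(W(*pin(0.01),115),velocity=80); st("down")
bot.move_gripper(0,force=30); st("grip")
for t in (.1,.2,.3,.4,.47,.53):
    bot.line_to(W(*pin(t),115),velocity=60); st(t)
bot.pause(.2); st("held"); 
bot.move_gripper(36); bot.line_to(W(*pin(.52),215),velocity=150)
bot.line_to(W(-60,20,215)); bot.pause(.1)
T,im=snap("pics/w2.png"); cv2.imwrite("pics/w2z.png",cv2.resize(im[90:250,200:440],None,fx=3.3,fy=3.3,interpolation=cv2.INTER_CUBIC)); st("end")
E
```

```text
down 5.36 [-85.6  17.9] 115.5 w 36.0 ff 0.0 [ 0.2 -0.5 -0.2]
grip 5.92 [-85.9  18.9] 115.3 w 9.1 ff 30.0 [-1.7  5.5  1. ]
0.1 6.18 [-86.1  24.1] 115.2 w 9.2 ff 30.0 [-1.7 -2.3  3.5]
0.2 6.45 [-85.9  30.9] 115.0 w 9.0 ff 30.0 [-3.1 -1.5  4.5]
0.3 6.72 [-84.8  37.8] 115.0 w 9.1 ff 30.0 [-4.  -1.   5.4]
0.4 6.98 [-82.9  44.7] 115.0 w 9.2 ff 30.0 [-4.4  0.5  4.5]
0.47 7.23 [-81.   49.3] 115.0 w 9.3 ff 30.0 [-3.9 -0.2  4.5]
0.53 7.48 [-79.   53.2] 115.0 w 9.1 ff 30.0 [-4.8  0.2  4.5]
held 7.68 [-79.   53.2] 115.0 w 9.1 ff 30.0 [-4.1  1.2  4.1]
end 9.74 [-60.2  20.1] 214.5 w 36.0 ff 0.0 [ 0.5  1.  -0.3]
```

View pics/w2z.png

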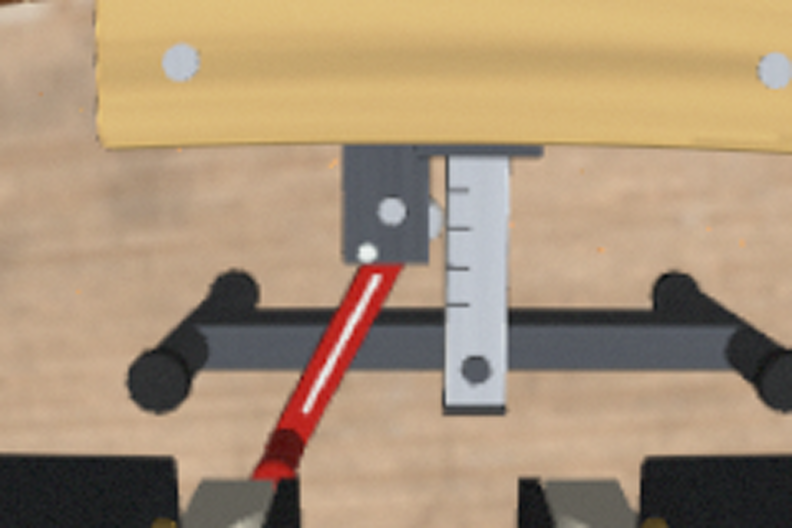

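The wrist view (3.3x crop) shows the lever out at about 29–30° with the white line aimed along the dot's direction. The bar is at crop x 446–508 and the crossbar's inner edge at y≈312, with no mark visible yet. Next I straddle bar and lever. The +y upright's rubber stands proud, so I yaw slightly to let the −y finger do the pulling.

```bash
cat >> h.py <<'E'
def tp(xf,yf,w,delta=0.,z=83.):
    "TCP pose so that the -y finger's inner front corner is at stand (xf,yf) with opening w"
    u=np.array([np.cos(delta),np.sin(delta)]); v=np.array([-u[1],u[0]])
    p=np.array([xf,yf])+9.5*u+w/2*v
    return W(p[0],p[1],z), down(YAW+delta)
def st(m):
    s=bot.read_state(); f=s["contact_force"]
    print(m,"t",round(s["t"],2),S(s["tcp_pos"]).round(1),round(s["tcp_pos"][2],1),"w",round(s["width"],1),"ff",round(float(s["finger_force"]),1),"F",np.round([f[:2]@U,f[:2]@V,f[2]],1)); return s
E
python3 - <<'E'
from h import *
T=np.load("pics/w2.npy"); P=lambda x,y,z:S(hit("wrist",(200+x/3.3,90+y/3.3),z,T)).round(1)
print("xbar",P(400,312,90),P(600,312,90),"barL",P(446,200,112),P(444,400,112),"barR",P(508,200,112),P(506,400,112),"end",P(475,406,112),"mouth",P(478,156,112),"piv",P(391,212,116))
d=np.radians(-3.5); w=87
bot.move_gripper(w)
p,q=tp(-39.5,-12,w,d,200); bot.move_ptp(p,q)
p,q=tp(-39.5,-12,w,d,83); bot.line_to(p,velocity=100); st("down")
for x in (-43,-45,-47,-50,-60,-70,-80,-86):
    p,q=tp(x,-12,w,d); bot.line_to(p,velocity=50); st(x)
bot.pause(.1)
T,im=snap("pics/w3.png"); cv2.imwrite("pics/w3z.png",cv2.resize(im[0:190,180:440],None,fx=3,fy=3,interpolation=cv2.INTER_CUBIC))
E
```

```text
xbar [-47.8  20.2] [-47.6 -36.8] barL [-14.1   8.3] [-67.1   8.4] barR [-14.   -7.6] [-67.2  -8.1] end [-68.8   0.1] mouth [-2.7  0.2] piv [-16.7  22.2]
down t 12.32 [-27.   31.1] 83.6 w 86.7 ff 0.0 F [-0.7  0.4  0.6]
-43 t 12.57 [-31.   30.9] 83.4 w 86.5 ff 0.0 F [ 0.1 -0.9  1.1]
-45 t 12.82 [-33.   30.8] 83.1 w 87.1 ff 0.0 F [-0.1 -0.3  0.4]
-47 t 13.07 [-34.9  30.9] 83.0 w 87.4 ff 0.0 F [-0.9  0.7  0.4]
-50 t 13.32 [-38.   30.9] 83.1 w 87.1 ff 0.0 F [-0.2  0.1  0.1]
-60 t 13.68 [-48.4  30.8] 83.1 w 87.2 ff 0.0 F [0.7 0.7 0.5]
-70 t 14.03 [-58.4  30.8] 83.0 w 86.9 ff 0.0 F [-0.6  0.2  0.6]
-80 t 14.38 [-68.3  30.8] 83.0 w 87.2 ff 0.0 F [-0.3  0.3 -0.7]
-86 t 14.64 [-74.2  30.8] 83.0 w 86.9 ff 0.0 F [ 1.1 -0.1 -0.7]
```

View pics/w3z.png

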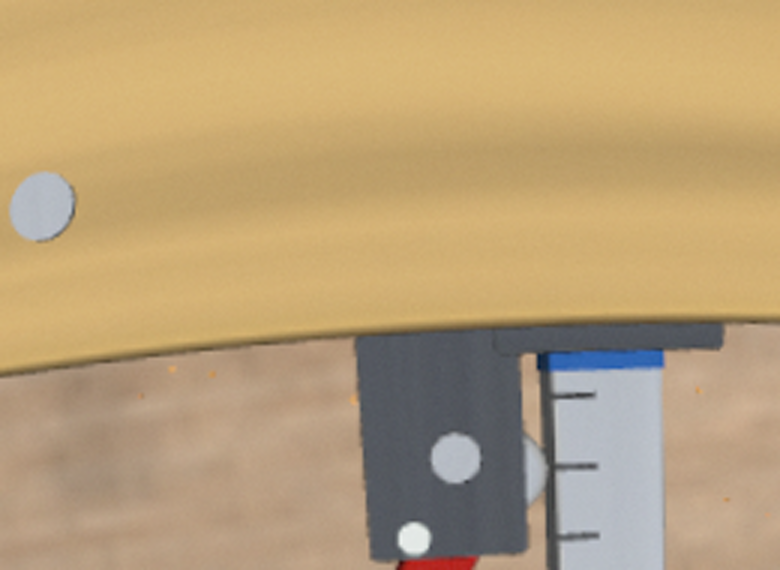

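Contact is made and the leg is following. The crop shows about 18 px (2.6 mm) of the 4 mm blue band clear of the sleeve, at rows 351–369, so it needs about 1.4 mm more. I'll pull that, then start closing to just above the bite and check.

```bash
cat >> h.py <<'E'
def go(xc,yf,w,delta,v=40):
    p,q=tp(xc+21*np.sin(abs(delta)),yf,w,delta); bot.line_to(p,velocity=v,ori=q)
def band(fn):
    "blue rows and sleeve edge along the bar's middle, in mm at bar-top height"
    T,im=snap(fn); a=proj(W(-2.5,0,112),T); b=proj(W(-12.5,0,112),T); k=np.linalg.norm(b-a)/10
    t=np.arange(-6,14,.1); m=[]
    for o in (-3,0,3):
        l=proj(W(-2.5,o,112),T); q=(l+np.outer(t*k,(b-a)/np.linalg.norm(b-a))).astype(np.float32)
        m.append(cv2.remap(im,q[:,0].copy(),q[:,1].copy(),cv2.INTER_LINEAR)[:,0].astype(float))
    m=np.mean(m,0); blue=m[:,0]-m[:,2]>55; g=m.mean(1)
    print("px/mm",k.round(2),"blue from",t[blue].min().round(1),"to",t[blue].max().round(1),"len",round(blue.sum()*.1,1),"grey",[int(x) for x in g[::5]])
E
python3 - <<'E'
from h import *
d=np.radians(-3.5); xc=-88.9
band("pics/b0.png")
go(xc,-12,87,d); bot.pause(.1); st("mark"); band("pics/b1.png")
for w in range(83,62,-4):
    go(xc,-12,w,d); bot.move_gripper(w,force=40)
st("62"); bot.pause(.1); band("pics/b2.png")
im=cv2.imread("pics/b2.png"); cv2.imwrite("pics/b2z.png",cv2.resize(im[60:260,180:440],None,fx=3,fy=3,interpolation=cv2.INTER_CUBIC))
E
```

```text
px/mm 2.37 blue from -0.0 to 2.7 len 2.8 grey [166, 165, 147, 116, 87, 80, 87, 87, 87, 86, 86, 83, 85, 101, 109, 109, 110, 134, 176, 188, 188, 188, 188, 185, 154, 161, 183, 188, 188, 188, 188, 188, 188, 188, 188, 188, 188, 187, 189, 188]
mark t 15.19 [-75.4  30.9] 83.0 w 87.1 ff 0.3 F [ 0.6 -0.1 -0.2]
px/mm 2.37 blue from 0.1 to 3.6 len 3.6 grey [166, 162, 139, 107, 80, 82, 88, 87, 87, 86, 85, 83, 81, 104, 108, 109, 109, 108, 113, 149, 184, 188, 188, 188, 187, 176, 160, 177, 188, 189, 188, 188, 188, 189, 187, 188, 189, 188, 188, 189]
62 t 18.84 [-76.3  18.8] 82.9 w 62.7 ff 0.8 F [-0.2  1.1  0.5]
px/mm 2.39 blue from -0.0 to 3.6 len 3.7 grey [168, 161, 133, 102, 79, 83, 89, 89, 88, 88, 86, 84, 81, 105, 110, 110, 110, 110, 110, 146, 182, 191, 190, 190, 189, 176, 157, 173, 187, 189, 189, 190, 190, 190, 190, 190, 189, 190, 190, 190]
```

View pics/b2z.png

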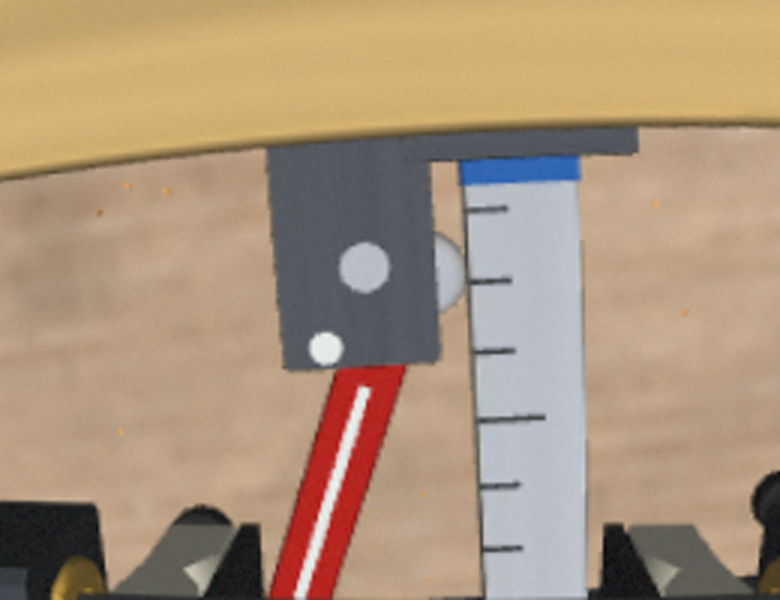

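The lever is now at about 0.36 and roughly 3.7 mm of the blue band is clear, at crop rows 158–183. I'll take the last 0.5 mm now, check it, then squeeze home while straightening the yaw.

Run:
```python
from h import *
d=np.radians(-3.5); xc=-89.5
go(xc,-12,63,d); bot.pause(.1); st("pull"); band("pics/b3.png")
```

```text
pull t 19.34 [-76.7  18.9] 83.0 w 62.8 ff 1.0 F [ 2.2 -0.3  0.2]
px/mm 2.39 blue from -0.0 to 3.9 len 4.0 grey [168, 158, 128, 97, 76, 84, 89, 88, 88, 87, 86, 84, 81, 106, 111, 111, 111, 111, 110, 112, 163, 187, 190, 190, 189, 190, 173, 161, 183, 190, 190, 190, 190, 190, 190, 190, 190, 190, 190, 190]
```

Run:
```python
from h import *
xc=-89.8
for w,yf in ((59,-12),(55,-12),(51,-12),(47,-11),(43,-11),(39,-10),(36,-10),(34,-9.5)):
    d=np.radians(-3.5)*np.clip((w-36)/25,0,1)
    go(xc,yf,w,d); bot.move_gripper(w,force=40); st(w)
bot.pause(.1); band("pics/b4.png")
```

```text
59 t 19.99 [-77.6  16.7] 83.0 w 59.0 ff 1.3 F [ 1.6 -0.6  0.8]
55 t 20.59 [-78.1  14.9] 82.9 w 55.3 ff 1.6 F [ 1.8 -0.2 -0.4]
51 t 21.19 [-78.6  13. ] 83.0 w 51.1 ff 2.0 F [ 1.4 -0.2  0. ]
47 t 21.79 [-79.1  12. ] 83.0 w 47.0 ff 3.0 F [ 2.8 -1.6  0.6]
43 t 22.39 [-79.6   9.7] 83.0 w 43.2 ff 3.4 F [ 5.4 -2.3  0.7]
39 t 22.99 [-80.    8.8] 83.0 w 39.3 ff 3.4 F [ 4.9 -1.8  1. ]
36 t 23.57 [-80.1   8.3] 83.1 w 36.0 ff 3.3 F [ 4.5  1.9 -0.3]
34 t 24.1 [-80.1   7.7] 83.1 w 34.0 ff 3.1 F [ 5.4  2.4 -0.6]
px/mm 2.39 blue from 0.6 to 4.6 len 4.1 grey [164, 137, 107, 82, 72, 83, 90, 88, 87, 88, 86, 73, 125, 161, 122, 110, 110, 110, 110, 110, 114, 141, 181, 190, 191, 191, 191, 182, 161, 172, 191, 191, 191, 191, 190, 191, 190, 191, 191, 192]
```

Run:
```python
from h import *
go(-89.6,-8.3,30.5,0); bot.move_gripper(30.5,force=40); st("30.5")
bot.move_gripper(25,force=40); st("squeeze"); bot.pause(.5); st("held"); band("pics/b5.png")
im=cv2.imread("pics/b5.png"); cv2.imwrite("pics/b5z.png",cv2.resize(im[60:260,180:440],None,fx=3,fy=3,interpolation=cv2.INTER_CUBIC))
```

```text
30.5 t 24.83 [-80.    8.6] 83.0 w 31.1 ff 6.7 F [-0.4 11.1 -0.6]
squeeze t 25.07 [-80.    8.5] 83.0 w 28.4 ff 40.5 F [-0.3 11.   0.4]
held t 25.57 [-80.    8.5] 83.1 w 28.2 ff 40.5 F [ 0.6 10.9 -0. ]
px/mm 2.39 blue from 0.5 to 4.5 len 4.1 grey [161, 137, 107, 81, 74, 86, 89, 87, 87, 86, 85, 76, 132, 147, 124, 110, 110, 110, 111, 111, 111, 151, 189, 190, 190, 190, 190, 180, 165, 174, 188, 190, 190, 190, 191, 190, 190, 190, 190, 191]
```

View pics/b5z.png

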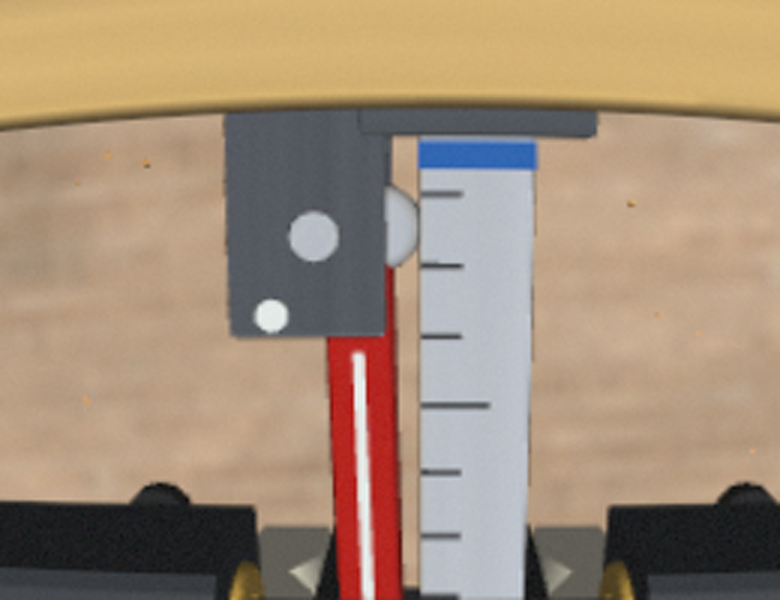

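The lever lies parallel against the bar and both are gripped together (width 28 mm at 40 N). The whole blue band is clear with its inner edge about 0.5 mm out of the mouth. I'm handing in.

```bash
python3 -c "
from h import *
print(bot.close_job())"
```

```text
the job is handed in; nothing more can be done
None
```

I handed the job in at about 26 s on the robot's clock: the lever is squeezed home against the bar, the leg is held with its blue band about 0.5 mm clear of the sleeve, and the fingers still grip both at 40 N. I took no final picture of the bystander objects, but no unexpected contact forces showed up during the moves.

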